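# Load the dust filter and latch the gasketed lid tight

## Robot

A 6-joint arm with a two-finger parallel gripper is mounted at the origin on the work surface. World frame = base frame: x ahead of the robot, y to its left, z up, the work surface at z = 0. Lengths are in m, angles in rad, forces in N, time in s.
With the tool pointing down it reaches from about 0.25 to 0.775 m from the base axis. Payload 4 kg.
Tool frame: the origin (TCP) lies midway between the tips of the shut fingers; the grasp point (between the pads) lies 19 mm behind it; y points along the fingers, x is the direction in which the jaws open and shut, and the axes are right-handed (so a half turn about y gives the same grasp; the last joint's range is limited). The gripper opens to 85 mm and grips with 20 to 120 N. Pads are 22 mm wide; open, the fingers measure 114 mm over their backs; the gripper's body (76 mm by 85 mm) begins 54 mm behind the grasp point. The pads swing forward as they close: fully open they stand 13 mm farther back than shut.
Start: joints at [-1.307, 0.087, 1.371, -0, 1.684, -0.103], TCP at [0.197, -0.513, 0.231] pointing down, gripper open.
Joint ranges: [-3.1, 3.1], [-0.76, 2.03], [0.27, 2.55], [-1.08, 4.22], [0.17, 2.65], [-2.57, 2.57]. Speed limits (rad/s): [2.79, 2.79, 3.14, 3.14, 3.14, 3.14].

## Interface

Orientations are given as a unit quaternion [x, y, z, w].
In Python, from station import manip, solver, readout, viewer, finder gives the robot as it stands. Calls block until the motion is done:
- manip.move_pose(position, orientation): joint-space move of the TCP to a pose.
- manip.move_l(position, feed=0.15, rotation=None): straight line of the TCP; rotation=None keeps the orientation; feed is the mean speed in m/s.
- manip.move_j(angles): joint-space move.
- manip.grip(opening, grasp_force=None): opening from 0.0 (shut) to 1.0 (fully open); grasp_force is the grip in N (None keeps the last); returns when the fingers have stopped.
- manip.dwell(seconds).
- solver.solve_ik(position, orientation): joint angles nearest the present ones, or None.
- readout.state(): the state.
- viewer.read_camera(name): name is "side" or "top"; returns a dict with "color" (400x640x3 uint8, red, green, blue), "fovy" (degrees; the focal length in pixels is half the picture's height over the tangent of half this angle, whatever the lens; pixels are square), "cx", "cy" (the principal point, pixels), "D" ([k1, k2, p1, p2, k3] as OpenCV has them; the pictures are not rectified), "xyz" and "rotation" of the camera in the world. Camera axes: x right, y down, z forward; pixel columns grow to the right and rows downward; lengths in m; the calibration is good to about 2 mm. A picture is of the moment at which its call begins. There is no depth.
A pose or a line that the arm cannot do raises manip.PlanningError and nothing moves.
- manip.close_job(): hands the job in, once; it reports no verdict.
Trained networks look in a picture, given as the dict that the camera call returned (one of the last four; its "shot" number tells which), for a name from the list of things; names that differ only in an ending like _2 or _b are one class to them, and where a whole thing is asked for, a point or a joint stands for the part that bears it (a point fixed in the world has none). Each returns a list of dicts, best first, with "confidence" (0 to 1); they miss things now and then, are a little off and sometimes report something else, mostly with a low value. They report only what shows in the picture. A call takes as long as a camera call.
- finder.find_in(picture, target): "bbox" ([left, top, right, bottom] as shares, 0 to 1, of the picture: columns of its width, rows of its height, round what is visible of it).
- finder.masks_of(picture, target): "pixels" (400x640 bool, what is visible of it) and "bbox" ([left, top, right, bottom] as shares, 0 to 1, of the picture: columns of its width, rows of its height, round what is visible of it).
- finder.tip_of(picture, target): "location" ([column, row] as shares, 0 to 1, of the picture: columns of its width, rows of its height: a listed point, or the origin of a listed thing).
The state is a dict: "t": time; "qpos": joint angles; "qvel": joint speeds; "effort": joint torques, N m; "eef_pos": TCP position; "tcp_rot": TCP orientation; "force": force on the tool from outside, world axes, zero at the start; "wrist_torque": the same for the moment, N m; "grip_width": opening from 0.0 (shut) to 1.0 (fully open).
Only numpy, scipy, OpenCV 4.12 (cv2) and the standard library are available. Lean on these libraries where they do the work, as an engineer would, in place of code of your own. Each camera call takes 0.05 s, during which the arm holds its last target.

## Task

Take the filter cassette from under the low wooden shelf and lower it (do not drop it), finger-rib up, all the way down into the long well of the open filter housing. Then close the housing's lid, press it down firmly on its springy gasket and, while pressing, turn its T-handle a quarter turn clockwise as far as it goes (never forcing it where it binds: press more instead), so that the latch draws the lid tight and stays locked when you let go. Leave the other things on the bench where they are.

Things in the scene. Friction and masses are not known exactly. Their poses are not given: they have to be found in the camera images.
- housing: Fixed grey metal filter housing, open on top, 180 x 124 mm (x, y), walls 6 mm thick, 92 mm high. Origin: centre of its underside on the bench; z up, x along its length, +y towards the lid's hinge, which runs along x at y = +66 mm, 95 mm up. Foot flange to x = -110 and +110 mm; a white pipe stub (72 mm across) sticks out 40 mm at its +x end. Bay with the latch's keeper: y -56 to -14 mm.
- well_floor (a point): Centre of the floor of the housing's well for the cassette (housing x = 0, y = +24, z = 10 mm); axes as the housing. The well is 168 mm (x) by 64 mm (y) with straight walls up to 82 mm above this floor.
- lid (a joint): Angle (rad) of the aluminium lid (190 mm along x, 132 mm from hinge to free edge, 8 mm thick): 0 = tight and level, about 0.085 = loose on the gasket, 2.1 = stop when open, leaning back past upright on the housing's +y side (where it settles). Lightly damped: pushed from outside (the +y side) past upright, below about 1.4, it sinks shut by itself in 1 to 2 s and rests on the gasket.
- gasket (a joint): Compression (m) of the springy black gasket strip under the lid's free edge: 0 = free, 0.0125 = stop. Pushing straight down at the T-handle of the shut lid (1.6 N per mm), about 9 N brings the latch's tongue low enough to pass under its keeper (joint lid below 0.02), about 14.5 N reaches the stop (lid -0.012); 11 to 14 N is right. Locked: 0.011.
- latch (a joint): Angle (rad) of the T-handle: 0 = unlocked, bar along housing x; grows clockwise seen from above the shut lid; 1.57 = locked at its stop, bar along housing y. Starts at 0 to 0.2. If the lid is not pressed down, the tongue strikes the keeper's side and the handle binds at about 0.3; under it a ramp draws the lid down, and friction holds the handle where it is left. Turning takes about 0.3 N m.
- handle_bar (a point): Centre of the T-handle's black cross-bar: 80 mm long, 14 mm wide, 16 mm high, on a 12 mm stem; 30 mm out from the lid's outer face, 90 mm from the hinge line, half-way along the lid (38 mm above the hinge line's height with the lid tight). Own axes: x along the bar, z out of the lid (up when shut).
- keeper: Steel keeper plate (44 x 18 x 8 mm) in the bay at the housing's -y wall, seen when the lid is open; the latch's tongue passes under it. Its frame is the same as the housing's. Drawn tight it bears about 15 N; a tongue caught on its side must not be forced (over 1.4 N m at the handle is 60 N there).
- lid_edge (a point): Middle of the lid's free edge (opposite the hinge), half-way through its thickness. Own axes: x along the edge, -y from the hinge towards the edge, z out of the lid's outer face.
- cassette_mid (a point): Centre of the filter cassette, half-way up its 74 mm height; 0.2 to 0.4 kg. White box 160 (x) x 56 (y) x 42 mm high with pleated sides; across the middle of its top a grey finger rib 12 mm thick (x), 50 mm long (y), 32 mm high: rib top 37 mm above this point. z up. Starts under the shelf, its -x end sticking out 60 to 75 mm: draw it out by that end. Either end may face either way in the well.
- shelf: Low fixed wooden shelf over the cassette: board 120 mm wide (y), 10 mm thick, underside 82 mm up, on two 12 mm side walls 96 mm apart and a back wall; open towards its -x. Origin on the bench, midway between the side walls, 12 mm behind the board's front edge (board from x = -12 to +103 mm). A small cardboard box on it reaches 122 mm up.
- wood_ring: Bystander: turned wooden ring, 76 mm across, 34 mm high; origin under its centre.
- oak_bar: Bystander: wooden bar 100 x 42 x 32 mm; origin under its centre, x along it.
- chisel: Bystander: wood chisel lying flat, 250 mm long; origin on the bench about its middle, blade to its +x.
- sanding_block: Bystander: yellow hand sanding block 110 x 62 x 46 mm; origin under its centre.
- glue_bottle: Bystander: white glue bottle, 60 mm across, 170 mm tall; origin under its centre.
- mallet: Bystander: joiner's mallet lying on its side, head 62 x 110 x 60 mm, handle 170 mm towards its -x; origin on the bench under the joint of head and handle.
- hex_tray: Bystander: six-sided wooden tray of screws, 140 mm across, 34 mm high; origin under its centre.
- cassette: The same cassette's body; origin: centre of its underside, 37 mm below cassette_mid.

How it is judged:
On the way, in this order (a step that is already met when the one before it is completed fails the run):
1. the cassette stands fully down in the well, lid still open (x of cassette_mid in the frame of housing between -0.008 and 0.008 m and y of cassette_mid in the frame of housing between 0.016 and 0.032 m and z of cassette_mid in the frame of housing below 0.052 m and angle between cassette_mid's own z axis and vertical below 0.08 rad and value of joint lid above 1.2 rad), for 0.2 s.
2. the lid lies on its gasket (value of joint lid below 0.14 rad), for 0.2 s.
At the end, for the whole second after the job is handed in: Cassette upright and fully down in the well (within 8 mm of its centre, 5 mm of the floor); joint lid below 0.022 rad; joint latch above 1.25 rad, staying there untouched; no bystander moved more than 40 mm (x of cassette_mid in the frame of housing between -0.008 and 0.008 m and y of cassette_mid in the frame of housing between 0.016 and 0.032 m and z of cassette_mid in the frame of housing below 0.052 m and angle between cassette_mid's own z axis and vertical below 0.08 rad and value of joint lid below 0.022 rad and value of joint latch above 1.25 rad and linear speed of cassette below 0.02 m/s and not (distance of wood_ring from where it was at the start of the episode above 0.04 m) and not (distance of oak_bar from where it was at the start of the episode above 0.04 m) and not (distance of chisel from where it was at the start of the episode above 0.04 m) and not (distance of sanding_block from where it was at the start of the episode above 0.04 m) and not (distance of glue_bottle from where it was at the start of the episode above 0.04 m) and not (distance of mallet from where it was at the start of the episode above 0.04 m) and not (distance of hex_tray from where it was at the start of the episode above 0.04 m)).
It fails at once if the handle is forced while its tongue is caught against the keeper (over 60 N on the keeper) (contact force between keeper and anything else above 60 N).
It fails at once if the cassette is dropped (falls free at more than 0.55 m/s) (linear speed of cassette above 0.55 m/s and contact force between the fingers and cassette below 0.2 N).
It fails at once if a bystander is pushed more than 40 mm (distance of any of wood_ring, oak_bar, chisel, sanding_block, glue_bottle, mallet, hex_tray from where it was at the start of the episode above 0.04 m).
It also fails if it takes over 72 s, if anything falls off the work surface, if the arm or the gripper's body presses on something with over 40 N, if the wrist force passes 120 N, or if a joint passes its speed limit or range.

## Working session

There is one attempt and no reset: what is moved stays moved. The work goes in short steps, each a Python script; the robot and the scene stay as the last script left them, time stands still between calls to the robot, and variables do not carry over. Pictures are saved under pics/ and viewed, and the job is handed in when it is done.

```bash
ls; mkdir -p pics; python3 - <<'E'
from station import manip, solver, readout, viewer, finder
import cv2
print(readout.state())
for n in ("side","top"):
    p=viewer.read_camera(n); cv2.imwrite(f"pics/{n}0.png",p["color"][:,:,::-1])
    print(n,{k:v for k,v in p.items() if k!="color"})
    for t in ["housing","well_floor","lid","handle_bar","lid_edge","cassette_mid","shelf","keeper","cassette","glue_bottle","mallet","chisel"]:
        r=finder.tip_of(p,t) if t!="lid" else []
        print(n,t,[( [round(r_["location"][0]*640,1),round(r_["location"][1]*400,1)],round(r_["confidence"],2)) for r_ in r[:2]])
E
```

```text
pics
{'t': 0.0, 'qpos': array([-1.30711558e+00,  8.79419103e-02,  1.37229322e+00,  2.90274817e-07,
        1.68359049e+00, -1.03073189e-01]), 'qvel': array([-0.00034889, -0.00049818,  0.00127174, -0.00094645,  0.00038395,
       -0.00120832]), 'effort': array([-1.70632105e-03, -3.51869488e+01, -3.13272715e+01, -3.68106803e-04,
        1.09003892e-02, -1.88130258e-06]), 'eef_pos': array([ 0.19709931, -0.51292603,  0.23012651]), 'tcp_rot': array([-0.58228014,  0.40104217, -0.39983986,  0.58330361]), 'force': array([ 0.61052853, -0.49640177,  0.35812395]), 'wrist_torque': array([-0.03204214, -0.04823919,  0.03609841]), 'grip_width': 1.0001121740813403}
side {'fovy': 47.53627470844484, 'cx': 323.3539958701336, 'cy': 194.18220432896157, 'D': array([-0.06686426,  0.        ,  0.        ,  0.        ,  0.        ]), 'xyz': array([1.40368823, 0.70518582, 0.85694551]), 'rotation': array([ 0.36636685,  0.80500961, -0.42267157, -0.19769573]), 'shot': 1}
side housing [([363.0, 231.9], 0.59)]
side well_floor [([367.6, 236.5], 0.72)]
side lid []
side handle_bar [([406.6, 217.3], 0.5)]
side lid_edg
[... 467 characters left out ...]
  0.        ,  0.        ,  0.        ]), 'xyz': array([0.45366051, 0.01131622, 1.39773999]), 'rotation': array([-0.70145175,  0.71138998, -0.02990557,  0.03154998]), 'shot': 2}
top housing [([292.4, 217.4], 0.73)]
top well_floor [([282.2, 221.4], 0.93), ([291.1, 219.2], 0.54)]
top lid []
top handle_bar [([232.2, 216.6], 0.63), ([479.7, 238.4], 0.4)]
top lid_edge [([231.7, 212.1], 0.97), ([282.4, 220.2], 0.33)]
top cassette_mid [([429.8, 201.2], 0.69)]
top shelf [([423.5, 200.9], 0.62)]
top keeper [([292.2, 218.6], 0.46)]
top cassette [([427.8, 203.6], 0.63)]
top glue_bottle [([391.0, 148.2], 0.88)]
top mallet [([171.8, 202.4], 0.9), ([239.0, 153.6], 0.5)]
top chisel [([234.1, 302.4], 0.56)]
```

View pics/side0.png

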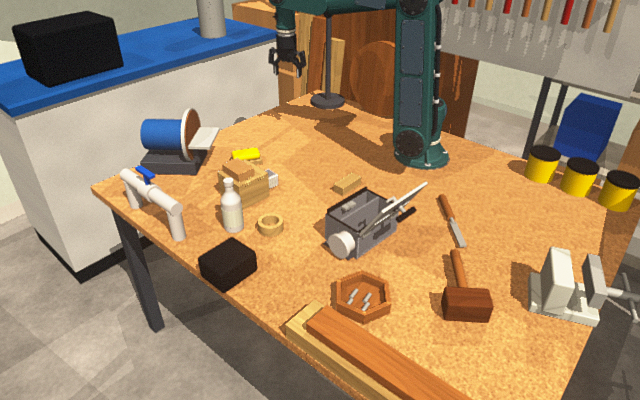

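View pics/top0.png

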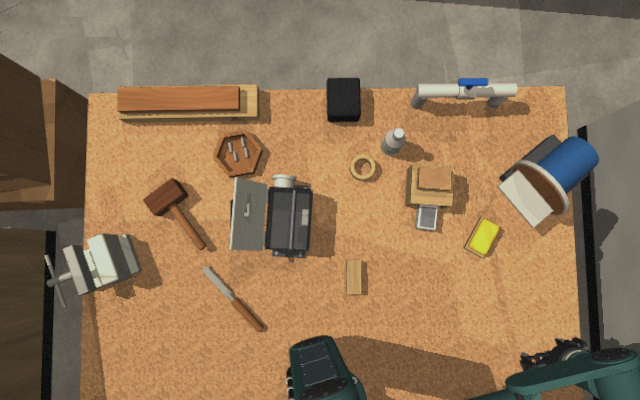

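```bash
cat > h.py <<'E'
from station import manip, solver, readout, viewer, finder
import numpy as np, cv2
from scipy.spatial.transform import Rotation as R
def cal(p):
    f=200/np.tan(np.radians(p["fovy"])/2)
    return np.array([[f,0,p["cx"]],[0,f,p["cy"]],[0,0,1]]),R.from_quat(p["rotation"]).as_matrix(),np.array(p["xyz"]),np.array(p["D"])
def unproj(p,uv,z):
    K,M,c,D=cal(p)
    n=cv2.undistortPoints(np.array(uv,float).reshape(-1,1,2),K,D).reshape(-1,2)
    d=np.c_[n,np.ones(len(n))]@M.T
    return c+d*((z-c[2])/d[:,2])[:,None]
def proj(p,P):
    K,M,c,D=cal(p)
    P=(np.atleast_2d(P)-c)@M
    return cv2.projectPoints(P,np.zeros(3),np.zeros(3),K,D)[0].reshape(-1,2)
def shot(n): return viewer.read_camera(n)
def crop(p,name,box,s=5):
    l,t,r,b=box
    im=cv2.resize(p["color"][t:b,l:r,::-1],None,fx=s,fy=s,interpolation=cv2.INTER_CUBIC)
    cv2.imwrite(f"pics/{name}.png",im)
def tri(uvs):  # [(pic,uv)]
    A=[];B=[]
    for p,uv in uvs:
        K,M,c,D=cal(p)
        n=cv2.undistortPoints(np.array(uv,float).reshape(1,1,2),K,D).ravel()
        d=M@np.r_[n,1]; d/=np.linalg.norm(d); Q=np.eye(3)-np.outer(d,d)
        A.append(Q);B.append(Q@c)
    return np.linalg.solve(sum(A),sum(B))
E
python3 - <<'E'
from h import *
import pickle
s=shot("side");t=shot("top");pickle.dump((s,t),open("p0.pkl","wb"))
crop(t,"ctop_h",(220,160,330,270),5);crop(t,"ctop_s",(390,150,490,250),6)
crop(s,"cs_h",(310,160,440,270),5);crop(s,"cs_s",(205,135,305,245),5)
for n,p in(("s",s),("t",t)):
  for k in["housing","cassette","shelf","lid","sanding_block","wood_ring"]:
    for r in finder.masks_of(p,k)[:2]:
        print(n,k,round(r["confidence"],2),np.round(np.array(r["bbox"])*[640,400,640,400],1), cv2.minAreaRect(np.argwhere(r["pixels"])[:,::-1].astype(np.float32)))
print(unproj(t,[[282,221]],.01),unproj(t,[[428,218]],.042),unproj(t,[[430,190]],.122))
E
```

```text
s housing 0.57 [325.1 182.4 423.1 257.1] ((372.68377685546875, 211.502685546875), (58.229000091552734, 115.35517883300781), 53.97262954711914)
s cassette 0.64 [268.9 169.3 277.  186.6] ((272.7588195800781, 178.36468505859375), (15.415998458862305, 8.513311386108398), 85.60128784179688)
s lid 0.89 [359.9 183.7 427.3 235. ] ((393.170166015625, 210.1496124267578), (27.85190200805664, 81.26849365234375), 67.89054870605469)
s sanding_block 0.67 [229.8 147.  266.  164.3] ((246.0, 156.0), (16.0, 32.0), 90.0)
s wood_ring 0.71 [259.2 212.7 280.2 235.7] ((271.0, 225.0), (22.0, 24.0), 90.0)
t housing 0.81 [228.5 172.3 314.3 258. ] ((270.04669189453125, 214.2301025390625), (81.5473403930664, 81.88006591796875), 3.468229293823242)
t cassette 0.65 [413.3 203.1 436.5 230.4] ((426.5447692871094, 216.2840576171875), (24.078018188476562, 25.699853897094727), 3.5763344764709473)
t shelf 0.87 [404.4 161.1 452.2 208.7] ((428.93365478515625, 185.49559020996094), (48.49235153198242, 43.03779220581055), 3.814074993133545)
t shelf 0.65 [414.9 203.5 439.4 228.5] ((426.40997314453125, 216.12997436523438), (21.213205337524414, 26.16295051574707), 8.13010311126709)
t lid 0.56 [226.2 179.3 268.1 250.2] ((247.33145141601562, 213.53961181640625), (33.818824768066406, 72.10877990722656), 2.726310968399048)
t sanding_block 0.62 [464.9 218.5 498.6 257.5] ((481.8936767578125, 236.60194396972656), (23.287324905395508, 37.1199951171875), 27.758541107177734)
t wood_ring 0.52 [348.  153.9 374.3 178.1] ((362.0, 166.5), (25.0, 24.0), 90.0)
[[0.53667001 0.13731861 0.01      ]] [[ 0.53751212 -0.29682104  0.042     ]] [[ 0.61083441 -0.28688811  0.122     ]]
```

View pics/ctop_h.png

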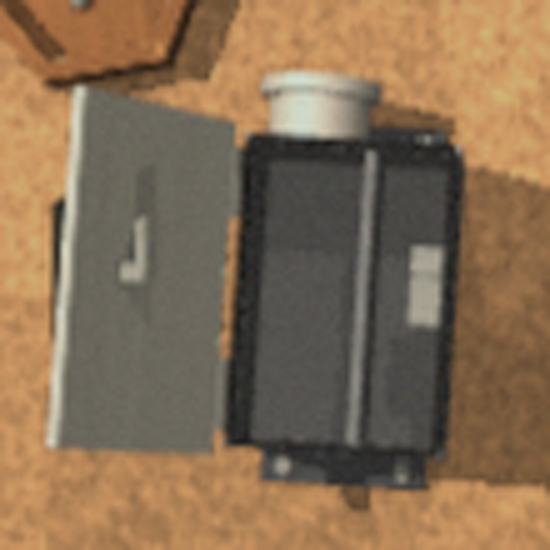

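View pics/ctop_s.png

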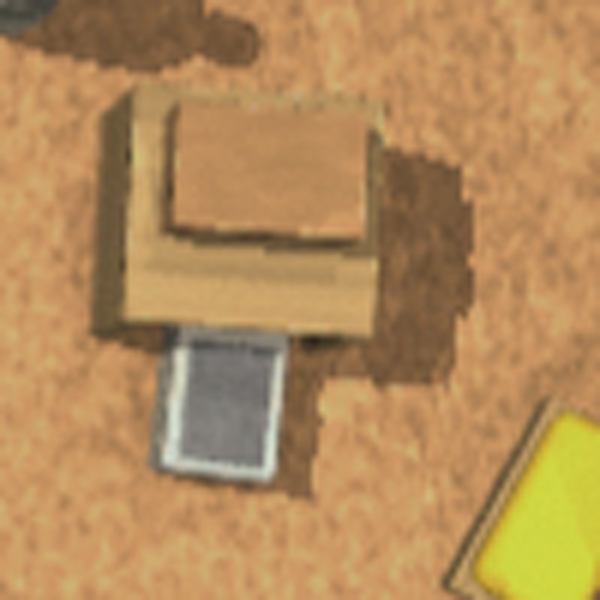

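View pics/cs_h.png

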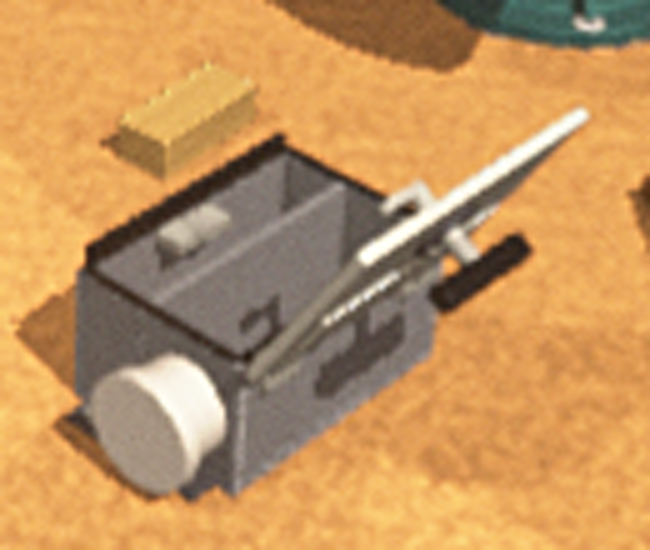

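View pics/cs_s.png

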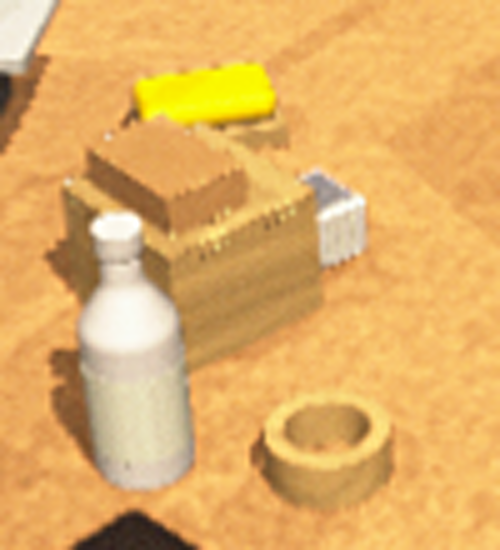

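```bash
cat >fit.py <<'E'
from h import *
import pickle
from scipy.optimize import least_squares
s,t=pickle.load(open("p0.pkl","rb"))
def px(pts,s_,off): return (np.array(pts,float)+.5)/s_-.5+np.array(off)
def fit(model,obs,x0):
    def f(q):
        c,sn=np.cos(q[2]),np.sin(q[2])
        W=lambda m:np.c_[m[:,0]*c-m[:,1]*sn+q[0],m[:,0]*sn+m[:,1]*c+q[1],m[:,2]]
        return np.concatenate([(proj(p,W(m))-o).ravel() for p,m,o in obs])
    r=least_squares(f,x0,loss="soft_l1"); return r.x,f(r.x)
M=np.array
# housing
mt=M([[.09,.062,.092],[.09,-.062,.092],[-.09,-.062,.092],[-.09,.062,.092],[.084,-.011,.092],[-.084,-.011,.092]])
ot=px([[243,138],[465,148],[442,455],[228,442],[371,152],[354,443]],5,(220,160))
ms=M([[.09,.062,.092],[.09,-.062,.092],[-.09,-.062,.092],[.09,-.062,0.0]])
os_=px([[247,362],[88,252],[283,138],[80,400]],5,(310,160))[:3]; ms=ms[:3]
for o in ([(t,mt,ot)],[(s,ms,os_)],[(t,mt,ot),(s,ms,os_)]):
    q,r=fit(None,o,[.54,.12,0]);print("housing",q.round(4),r.round(1))
# cassette end (cassette frame origin at mid, -x end)
mc=M([[-.08,.028,.042],[-.08,-.028,.042]]);oc=px([[160,470],[275,481]],6,(390,150))
mcs=M([[-.08,.028,.042]]);ocs=px([[365,196]],5,(205,135))
oc2=px([[178,330],[288,335]],6,(390,150))
for o in ([(t,mc,oc)],[(t,mc,oc),(s,mcs,ocs)]):
    q,r=fit(None,o,[.6,-.29,0]);print("cass",q.round(4),r.round(1))
print("cass side edges",unproj(t,np.r_[oc,oc2],.042).round(4))
msf=M([[-.012,.06,.092],[-.012,-.06,.092],[.103,.06,.092],[.103,-.06,.092]])
osf=px([[125,322],[373,335],[135,88],[383,100]],6,(390,150))
q,r=fit(None,[(t,msf,osf)],[.6,-.29,0]);print("shelf",q.round(4),r.round(1))
E
python3 fit.py; python3 - <<'E'
from h import *
print(R.from_quat(readout.state()["tcp_rot"]).as_matrix().round(3))
E
```

```text
housing [ 0.5382  0.1116 -0.068 ] [ 0.5 -1.1 -0.7 -0.8  0.4  1.  -0.6  1.2  0.2 -0.4  0.1  0.2]
housing [ 0.5281  0.1095 -0.064 ] [ 0.2 -0.8 -1.3  1.6  0.7 -0.3]
housing [ 0.5362  0.1119 -0.065 ] [ 0.3 -0.3 -0.9 -0.1  0.4  1.6 -0.6  1.9  0.   0.2  0.1  0.9 -0.9  1.1
 -2.5  3.2 -0.2  1.1]
cass [ 0.5851 -0.2981 -0.1101] [ 0.1  0.  -0.1 -0. ]
cass [ 0.5851 -0.2988 -0.1125] [ 0.3 -0.   0.   0.   0.3  0.5]
cass side edges [[ 0.5087 -0.2612  0.042 ]
 [ 0.5025 -0.3175  0.042 ]
 [ 0.5777 -0.2722  0.042 ]
 [ 0.5744 -0.3265  0.042 ]]
shelf [ 0.5843 -0.2967 -0.071 ] [-0.2  0.2  0.5  0.4 -0.3 -0.5  0.1 -0.2]
[[ 0.359  0.     0.933]
 [-0.933 -0.     0.359]
 [ 0.    -1.     0.   ]]
```

```bash
cat >>h.py <<'E'
def Q(yaw):
    z=np.array([np.cos(yaw),np.sin(yaw),0]);y=np.array([0,0,-1.]);x=np.cross(y,z)
    return R.from_matrix(np.c_[x,y,z]).as_quat()
def st(msg=""):
    s=readout.state();print(msg,round(s["t"],2),"pos",s["eef_pos"].round(4),"F",np.round(s["force"],1),"T",np.round(s["wrist_torque"],2),"g",round(s["grip_width"],3),"j",s["qpos"].round(2));return s
E
python3 - <<'E'
from h import *
y=-.12
p=np.array([.5055+.016*np.cos(y),-.2893+.016*np.sin(y),0])
for yy in (y,y+np.pi): print(solver.solve_ik(p+[0,0,.016],Q(yy)))
manip.move_pose(p+[0,0,.12],Q(y)); st()
manip.move_l(p+[0,0,.016],feed=.12); st()
manip.grip(0,40); st()
t=shot("top");s=shot("side");crop(t,"g1t",(380,150,500,250),6);crop(s,"g1s",(205,110,325,220),5)
E
```

```text
[-6.04295691e-01  3.24775080e-01  1.53139128e+00 -4.44089210e-16
  1.28542629e+00  1.08650064e+00]
[-6.04295691e-01  3.24775080e-01  1.53139128e+00 -4.44089210e-16
  1.28542629e+00 -2.05509202e+00]
 3.41 pos [ 0.5211 -0.2921  0.1205] F [-0.5  0.7  0.6] T [ 0.01  0.01 -0.  ] g 0.998 j [-0.61  0.24  1.42 -0.    1.48  1.09]
 4.42 pos [ 0.5221 -0.2918  0.0171] F [1.2 0.  0.1] T [0.03 0.01 0.04] g 1.001 j [-0.6   0.32  1.53 -0.    1.29  1.09]
 4.81 pos [ 0.5221 -0.2915  0.0173] F [-0.5  1.1  3.8] T [ 0.18 -0.01  0.02] g 0.65 j [-0.6   0.32  1.53  0.    1.29  1.09]
```

```bash
python3 - <<'E'
from h import *
y=-.1
e=readout.state()["eef_pos"]
p=e+[-.105*np.cos(y),-.105*np.sin(y),0.0]
manip.move_l(p,feed=.1); st()
manip.dwell(.2); manip.grip(1.0); st()
manip.move_l(p+[0,0,.13],feed=.3); st()
manip.move_l(p+[-.06,-.02,.14],feed=.3); st()
import pickle
t=shot("top");s=shot("side");pickle.dump((s,t),open("p1.pkl","wb"));crop(t,"g2t",(380,150,500,290),5);crop(s,"g2s",(205,100,355,220),5)
for n,p in (("t",t),("s",s)):
  for k in ("cassette_mid","cassette"):
    print(n,k,[(np.round(np.array(r["location"])*[640,400],1),round(r["confidence"],2)) for r in finder.tip_of(p,k)[:2]])
E
```

```text
6.1 pos [ 0.417  -0.281   0.0172] F [-1.   0.   4.8] T [-0.12  0.14 -0.1 ] g 0.643 j [-0.71  0.13  1.77 -0.    1.25  0.99]
 6.72 pos [ 0.4174 -0.2807  0.0169] F [ 0.4 -0.3 -0. ] T [0.05 0.01 0.02] g 1.0 j [-0.7   0.13  1.77  0.    1.24  0.99]
 7.3 pos [ 0.4178 -0.2812  0.1481] F [ 0.5 -0.7 -1. ] T [ 0.01 -0.03 -0.  ] g 0.996 j [-0.7   0.01  1.61  0.    1.51  0.99]
 7.67 pos [ 0.3562 -0.3005  0.1554] F [ 0.6 -0.5 -0.3] T [0.03 0.01 0.02] g 0.999 j [-0.82 -0.07  1.68  0.    1.53  0.87]
t cassette_mid [(array([429.2, 236. ]), 0.69)]
t cassette [(array([422.3, 237.4]), 0.84), (array([426.3, 235.1]), 0.34)]
s cassette_mid [(array([275.1, 166.9]), 0.73)]
s cassette [(array([348.1, 187.7]), 0.69), (array([278.6, 177.9]), 0.66)]
```

View pics/g2t.png

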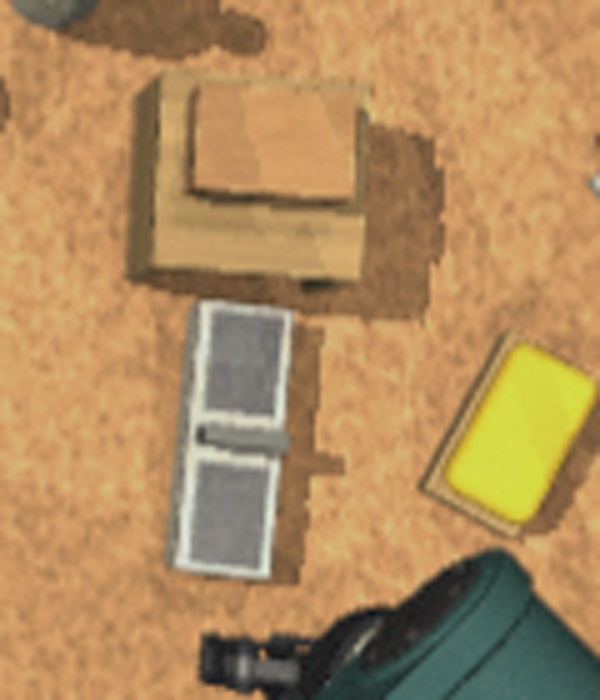

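View pics/g2s.png

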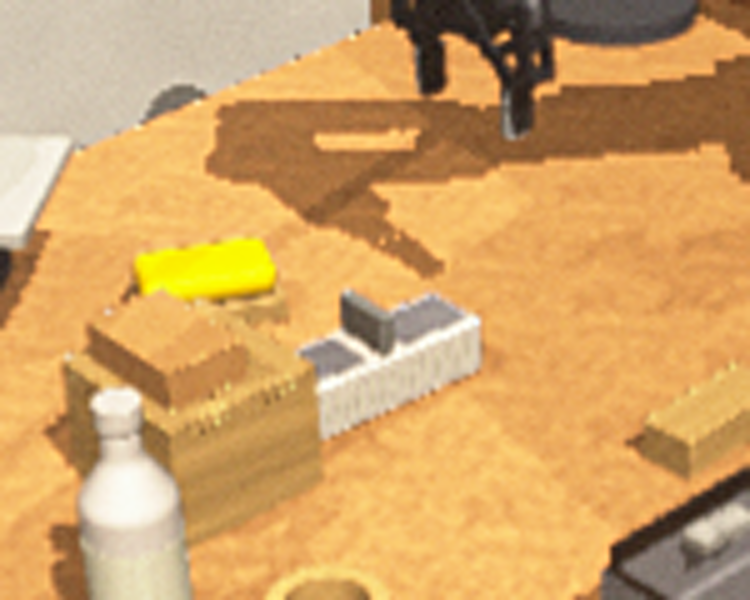

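```bash
python3 - <<'E'
import sys; sys.argv=['x']
exec(open('fit.py').read().split("# housing")[0])
s,t=pickle.load(open("p1.pkl","rb"))
mc=M([[.08,.028,.042],[.08,-.028,.042],[-.08,-.028,.042],[-.08,.028,.042]])
oc=px([[201,302],[294,310],[268,577],[176,572]],5,(380,150))
ms=M([[-.08,.028,.042],[-.08,-.028,.042]]);os_=px([[480,318],[432,293]],5,(205,100))
mr=M([[0,.025,.074],[0,-.025,.074]]);orr=px([[202,430],[288,440]],5,(380,150))
for o in ([(t,mc,oc)],[(s,ms,os_)],[(t,mr,orr)],[(t,mc,oc),(s,ms,os_)]):
    q,r=fit(None,o,[.48,-.29,-.1]);print(q.round(4),r.round(1))
for y in (np.pi/2-.12,-np.pi/2-.12):print(solver.solve_ik([.481,-.2886,.047],Q(y)),solver.solve_ik([.54,.13,.06],Q(y+.05)))
E
```

```text
[ 0.48   -0.2907 -0.1234] [-0.2 -0.4  0.   0.   0.4  0.8 -0.2 -0.3]
[ 0.4816 -0.2897 -0.1223] [ 0.2  0.5 -0.2 -0.5]
[ 0.482  -0.2895 -0.1301] [-0. -0.  0.  0.]
[ 0.4802 -0.2907 -0.1235] [-0.2 -0.5  0.  -0.   0.4  0.7 -0.2 -0.4  0.3  0.2 -0.1 -0.7]
[-6.41494003e-01  2.19312620e-01  1.59675026e+00 -4.44089210e-16
  1.32552978e+00 -5.21494003e-01] [ 1.34164625e-01  1.95375029e-01  1.59738383e+00 -4.44089210e-16
  1.34883379e+00  2.04164625e-01]
None None
```

```bash
python3 - <<'E'
from h import *
import pickle
y=np.pi/2-.123
p=np.array([.481,-.290,.046])
manip.move_pose(p+[0,0,.09],Q(y)); st()
manip.move_l(p,feed=.12); st()
manip.grip(0,60); manip.dwell(.1); st()
manip.move_l(p+[0,0,.13],feed=.12); st()
y2=np.pi/2-.068
manip.move_l([.539,.1355,.176],feed=.18,rotation=Q(y2)); manip.dwell(.3);st()
t=shot("top");s=shot("side");pickle.dump((s,t),open("p2.pkl","wb"));crop(t,"g3t",(220,150,340,270),5);crop(s,"g3s",(290,120,440,270),5)
E
```

```text
9.22 pos [ 0.481 -0.29   0.136] F [0.1 0.2 0.5] T [-0.02  0.01  0.01] g 0.999 j [-0.64  0.15  1.49 -0.    1.5  -0.52]
 10.12 pos [ 0.4816 -0.2905  0.0469] F [0.7 0.  0.4] T [ 0.    0.01 -0.02] g 1.003 j [-0.64  0.22  1.59 -0.    1.32 -0.52]
 10.89 pos [ 0.4809 -0.2901  0.0463] F [-2.3  0.1  2.8] T [0.07 0.31 0.05] g 0.129 j [-0.64  0.22  1.6  -0.    1.32 -0.52]
 12.12 pos [ 0.4805 -0.2896  0.1746] F [-0.3 -0.3 -4.3] T [-0.01 -0.   -0.02] g 0.128 j [-0.64  0.13  1.43  0.    1.58 -0.52]
 14.96 pos [0.539  0.1353 0.176 ] F [ 0.2 -0.4 -3.7] T [-0.02 -0.03 -0.  ] g 0.126 j [ 0.14  0.12  1.45 -0.    1.58  0.21]
```

View pics/g3t.png

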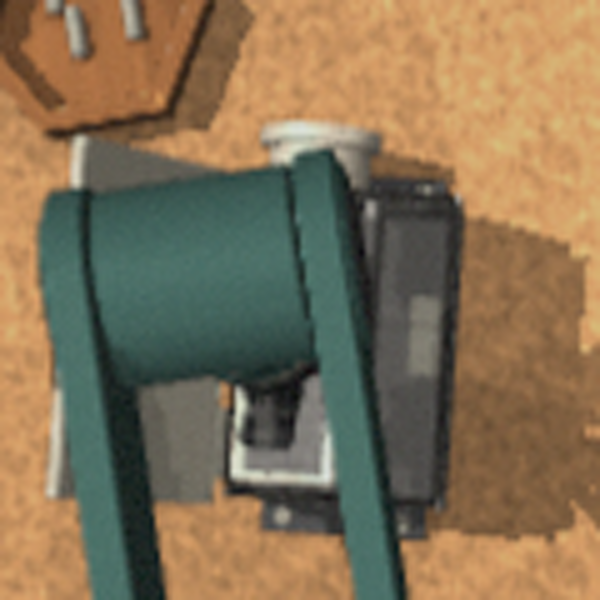

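View pics/g3s.png

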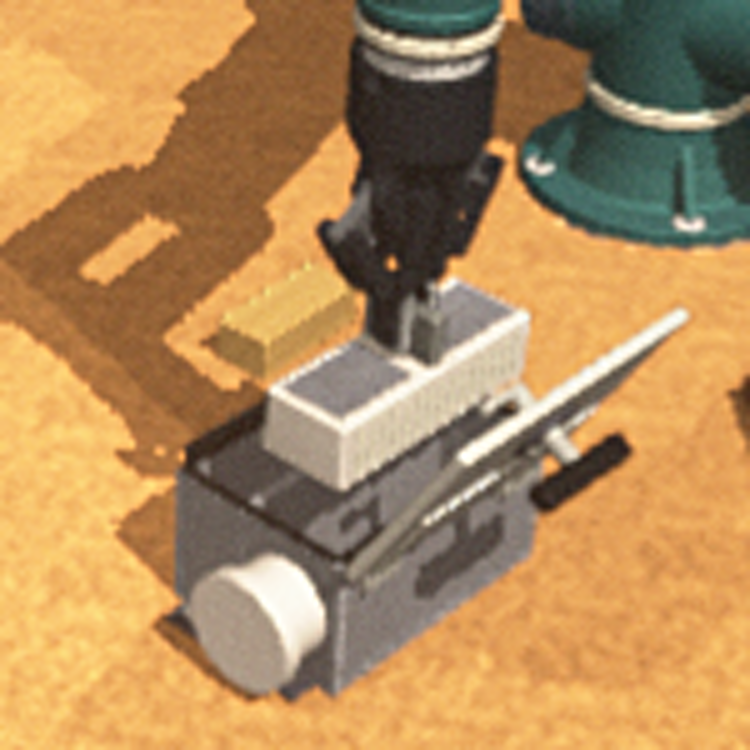

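```bash
cat >ov.py <<'E'
from h import *
def box(x0,x1,y0,y1,z0,z1):
    c=np.array([[x,y,z] for x in(x0,x1) for y in (y0,y1) for z in (z0,z1)])
    return [(c[i],c[j]) for i in range(8) for j in range(i+1,8) if (c[i]!=c[j]).sum()==1]
def overlay(p,name,crop_,sc,sets):
    l,t,r,b=crop_
    im=cv2.resize(p["color"][t:b,l:r,::-1],None,fx=sc,fy=sc,interpolation=cv2.INTER_CUBIC)
    for segs,q,col in sets:
        c,s=np.cos(q[2]),np.sin(q[2])
        for a,b_ in segs:
            W=[[m[0]*c-m[1]*s+q[0],m[0]*s+m[1]*c+q[1],m[2]] for m in (a,b_)]
            u=(proj(p,W)-[l,t]+.5)*sc-.5
            cv2.line(im,tuple(int(v*8) for v in u[0]),tuple(int(v*8) for v in u[1]),col,1,cv2.LINE_AA,3)
    cv2.imwrite(f"pics/{name}.png",im)
E
python3 - <<'E'
from ov import *
import pickle
s,t=pickle.load(open("p0.pkl","rb"))
H=box(-.09,.09,-.062,.062,0,.092)+box(-.084,.084,-.008,.056,.091,.092)
A=[.538,.1116,-.068];B=[.530,.1105,-.066]
overlay(t,"o_t",(255,165,325,265),7,[(H,A,(0,0,255)),(H,B,(0,255,0))])
overlay(s,"o_s",(315,170,420,265),7,[(H,A,(0,0,255)),(H,B,(0,255,0))])
E
```

```text
(no output)
```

View pics/o_t.png

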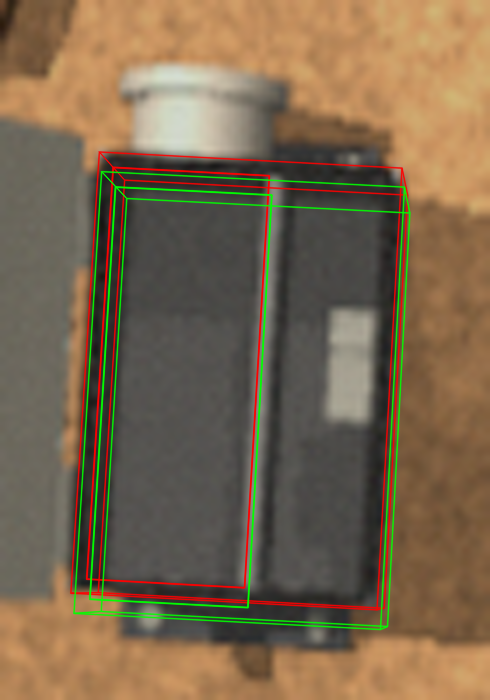

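View pics/o_s.png

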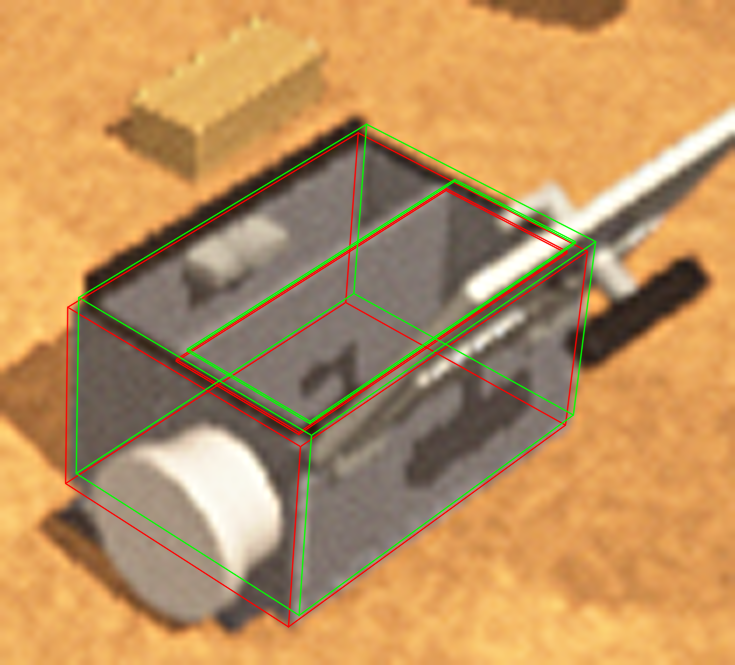

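```bash
python3 - <<'E'
from ov import *
import pickle
s,t=pickle.load(open("p0.pkl","rb"))
s2,t2=pickle.load(open("p2.pkl","rb"))
crop(s,"z1",(318,180,378,260),9)
crop(t,"z2",(260,165,320,262),8)
C=box(-.08,.08,-.028,.028,.130,.172)
overlay(s2,"z3",(330,165,410,235),9,[(C,[.539,.1353,-.068],(0,0,255))])
E
```

```text
(no output)
```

View pics/z1.png

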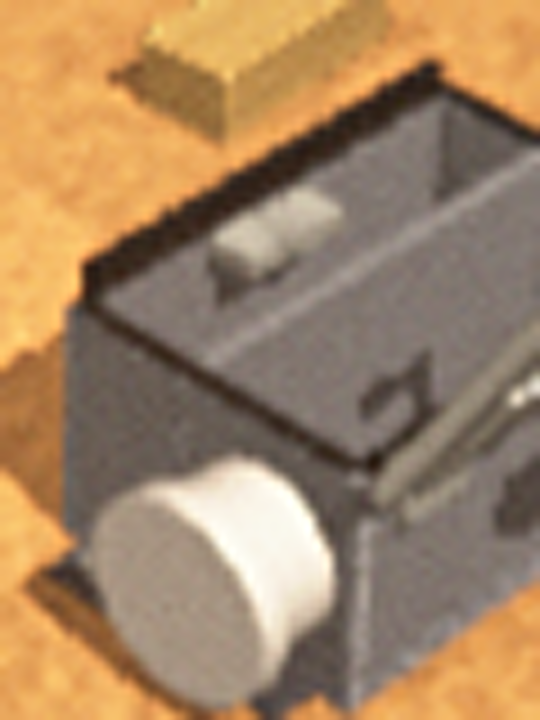

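View pics/z2.png

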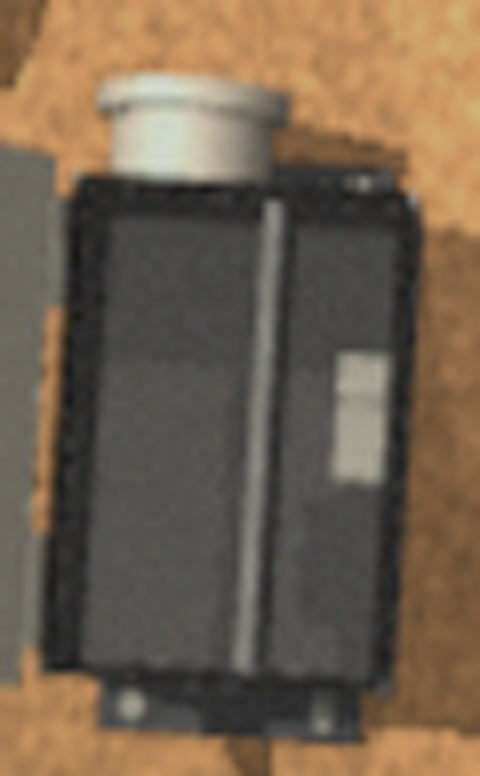

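View pics/z3.png

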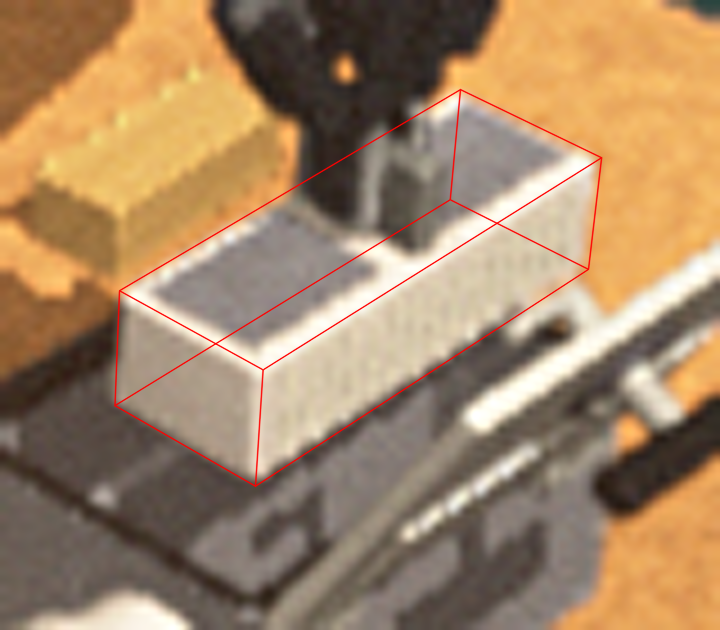

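```bash
python3 - <<'E'
exec(open('fit.py').read().split("# housing")[0])
print("top rim z=.092 back-proj"); 
tp=px([[75,178],[418,195],[388,690],[42,668],[274,200],[244,668],[100,726],[358,740]],8,(260,165))
a=unproj(t,tp,.092); print(a.round(4)); print(unproj(t,tp[1:3],.1045).round(4)); print(unproj(t,tp[6:],.005).round(4))
sp=px([[75,305],[65,530],[352,708],[368,475],[205,365]],9,(318,180))
print("side rim",unproj(s,sp[[0,3,4]],.092).round(4)); print("side base",unproj(s,sp[1:3],0).round(4))
def W(q,m):
    c,sn=np.cos(q[2]),np.sin(q[2]); return np.array([m[0]*c-m[1]*sn+q[0],m[0]*sn+m[1]*c+q[1],m[2]])
for q in ([.538,.1116,-.068],[.531,.1105,-.066]):
  print([ (W(q,m)).round(4).tolist() for m in ([.09,.062,0],[.09,-.062,0],[-.09,-.062,0],[-.09,.062,0],[-.11,.0,0])])
  print(proj(s,[W(q,[.09,.062,0]),W(q,[.09,-.062,.092]),W(q,[.09,.062,.092]),W(q,[.084,-.011,.092])])-sp[[2,0,3,4]])
E
```

```text
top rim z=.092 back-proj
[[0.6303 0.1667 0.092 ]
 [0.6224 0.044  0.092 ]
 [0.4463 0.0567 0.092 ]
 [0.4558 0.179  0.092 ]
 [0.6213 0.0955 0.092 ]
 [0.4548 0.1075 0.092 ]
 [0.4351 0.1586 0.092 ]
 [0.4289 0.0675 0.092 ]]
[[0.6208 0.0437 0.1045]
 [0.4464 0.0563 0.1045]]
[[0.4338 0.1684 0.005 ]
 [0.4273 0.0712 0.005 ]]
side rim [[0.6206 0.0474 0.092 ]
 [0.627  0.1669 0.092 ]
 [0.6175 0.0971 0.092 ]]
side base [[0.6214 0.0452 0.    ]
 [0.6276 0.1672 0.    ]]
[[0.632, 0.1673, 0.0], [0.6236, 0.0436, 0.0], [0.444, 0.0559, 0.0], [0.4524, 0.1796, 0.0], [0.4283, 0.1191, 0.0]]
[[-0.94366389  0.83176968]
 [-1.69660297 -0.04914807]
 [-0.99989309  0.97048743]
 [-1.42658439  0.26211256]]
[[0.6249, 0.1664, 0.0], [0.6167, 0.0427, 0.0], [0.4371, 0.0546, 0.0], [0.4453, 0.1783, 0.0], [0.4212, 0.1178, 0.0]]
[[ 0.35219147 -0.62412295]
 [-0.35899825 -1.27292765]
 [ 0.34481042 -0.44548798]
 [-0.09597868 -1.0312107 ]]
```

```bash
python3 - <<'E'
exec(open('fit.py').read().split("# housing")[0])
s,t=pickle.load(open("p2.pkl","rb"))
print(unproj(t,px([[232,478],[332,491]],5,(220,150)),.172).round(4))
q=[.539,.1353,-.068];c,sn=np.cos(q[2]),np.sin(q[2])
for m in([-.08,.028],[-.08,-.028]):print(m[0]*c-m[1]*sn+q[0],m[0]*sn+m[1]*c+q[1])
y=np.pi/2-.070
manip.move_l([.5388,.1360,.16],feed=.1,rotation=Q(y)); manip.dwell(.2); s0=st()
for z in (.145,.135,.125,.115,.105,.095,.085):
    manip.move_l([.5388,.1360,z],feed=.06); s1=st()
    d=s1["force"]-s0["force"]
    if d[2]>6 or np.hypot(*d[:2])>8: print("contact");break
E
```

```text
[[0.4632 0.1656 0.172 ]
 [0.4556 0.1124 0.172 ]]
0.46108742172961154 0.1686710974836098
0.4572823557498506 0.11280051960142154
 15.57 pos [0.5391 0.1361 0.1606] F [-0.3  0.1 -4.1] T [-0.03 -0.03 -0.02] g 0.127 j [ 0.15  0.12  1.47 -0.    1.55  0.22]
 15.97 pos [0.5382 0.1359 0.1439] F [-1.3 -1.1 -3.5] T [-0.   -0.03 -0.08] g 0.128 j [ 0.15  0.13  1.49 -0.    1.52  0.22]
 16.28 pos [0.5383 0.1359 0.1341] F [ 0.3 -0.4 -4.8] T [-0.01 -0.   -0.04] g 0.127 j [0.15 0.14 1.51 0.   1.5  0.22]
 16.6 pos [0.5383 0.1359 0.1241] F [ 0.1  0.5 -3.9] T [-0.02 -0.02  0.04] g 0.131 j [0.15 0.15 1.52 0.   1.48 0.22]
 16.92 pos [0.5383 0.1359 0.1141] F [ 0.3  0.1 -4.1] T [0.02 0.04 0.01] g 0.13 j [ 0.15  0.15  1.53 -0.    1.46  0.22]
 17.23 pos [0.5382 0.1359 0.1041] F [-1.3 -0.4 -3.7] T [-0.01  0.04  0.01] g 0.129 j [0.15 0.16 1.55 0.   1.44 0.22]
 17.55 pos [0.5382 0.1359 0.0941] F [-0.4 -1.1 -3.4] T [ 0.03 -0.05  0.02] g 0.127 j [ 0.15  0.17  1.56 -0.    1.42  0.22]
 17.87 pos [0.5382 0.1359 0.0842] F [-0.5 -0.5 -4. ] T [ 0.05  0.02 -0.03] g 0.126 j [0.15 0.17 1.57 0.   1.4  0.22]
```

```bash
python3 - <<'E'
from h import *
import pickle
e=readout.state()["eef_pos"]; s0=st()
for z in (.074,.066,.062,.059,.057,.0555,.054):
    manip.move_l([.5388,.1360,z],feed=.04); s1=st()
    if s1["force"][2]-s0["force"][2]>3.0: print("contact");break
manip.dwell(.1); st()
manip.grip(.45); manip.dwell(.15); st()
p=readout.state()["eef_pos"]
manip.move_l([p[0],p[1],.27],feed=.2); st()
t=shot("top");s=shot("side");pickle.dump((s,t),open("p3.pkl","wb"));crop(t,"g4t",(220,150,340,270),5);crop(s,"g4s",(290,120,440,270),5)
E
```

```text
17.87 pos [0.5382 0.1359 0.0842] F [-0.5 -0.5 -4. ] T [ 0.05  0.02 -0.03] g 0.126 j [0.15 0.17 1.57 0.   1.4  0.22]
 18.29 pos [0.5385 0.1359 0.0735] F [ 0.1 -0.3 -3.3] T [-0.02 -0.01  0.03] g 0.127 j [0.15 0.18 1.58 0.   1.38 0.22]
 18.64 pos [0.5384 0.136  0.0655] F [-0.1  0.  -3.2] T [ 0.01 -0.02  0.02] g 0.129 j [ 0.15  0.19  1.59 -0.    1.36  0.22]
 18.89 pos [0.5385 0.136  0.0616] F [-0.2  0.  -2.8] T [0.02 0.01 0.02] g 0.129 j [0.15 0.19 1.6  0.   1.35 0.22]
 19.14 pos [0.5386 0.136  0.0587] F [ 0.  -0.5 -3.7] T [-0.    0.03  0.01] g 0.126 j [ 0.15  0.2   1.6  -0.    1.35  0.22]
 19.39 pos [0.5387 0.136  0.0568] F [-0.   0.1 -3.4] T [-0.05  0.01 -0.02] g 0.129 j [0.15 0.2  1.6  0.   1.34 0.22]
 19.64 pos [0.5392 0.1361 0.0563] F [-0.9 -0.1  1. ] T [-0.04  0.24 -0.  ] g 0.127 j [0.15 0.2  1.6  0.   1.34 0.22]
contact
 19.74 pos [0.5392 0.1361 0.0563] F [-0.3 -0.7  1.2] T [-0.05  0.32 -0.02] g 0.128 j [ 0.15  0.2   1.6  -0.    1.34  0.22]
 20.27 pos [0.5388 0.136  0.0555] F [0.7 0.2 0.3] T [0.01 0.03 0.05] g 0.45 j [0.15 0.2  1.6  0.   1.34 0.22]
 21.5 pos [0.5382 0.1359 0.2683] F [-0.6  0.  -0.8] T [0.05 0.03 0.04] g 0.452 j [0.15 0.1  1.29 0.   1.76 0.22]
```

View pics/g4s.png

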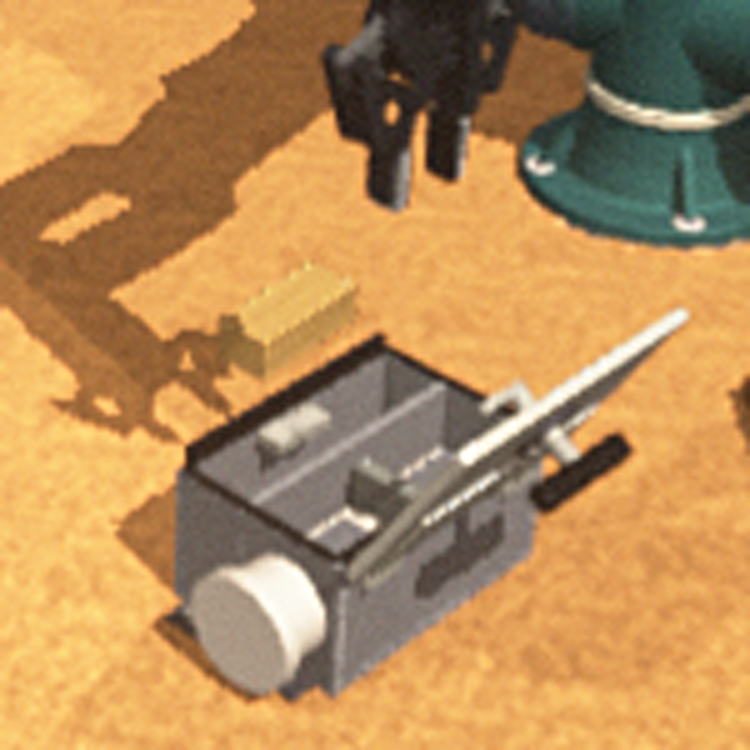

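View pics/g4t.png

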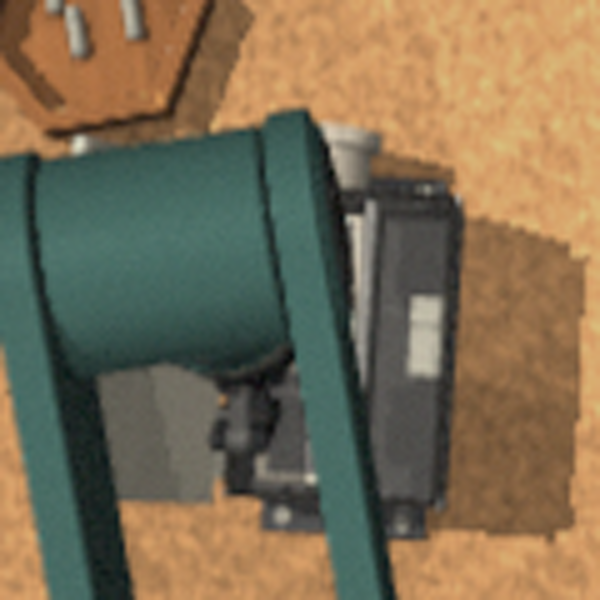

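```bash
cat >>h.py <<'E'
HQ=(.5375,.112,-.070)
def HW(x,y,z):
    c,s=np.cos(HQ[2]),np.sin(HQ[2]); return np.array([x*c-y*s+HQ[0],x*s+y*c+HQ[1],z])
YW=np.pi/2-.070
E
python3 - <<'E'
from h import *
import pickle
manip.move_l(HW(-.066,.08,.31),feed=.3)
manip.move_l(HW(-.066,.19,.30),feed=.3); manip.grip(0,20)
manip.move_l(HW(-.066,.19,.187),feed=.2); st()
s0=readout.state()
for y in (.16,.13,.11,.095,.08,.065,.055,.045):
    manip.move_l(HW(-.066,y,.187),feed=.12); s1=st(y)
    if np.linalg.norm(s1["force"]-s0["force"])>20: print("stop");break
s=shot("side");crop(s,"g5s",(290,120,440,270),5)
E
```

```text
23.75 pos [0.4855 0.3065 0.1883] F [0.7 0.3 0.5] T [ 0.05  0.02 -0.05] g -0.0 j [0.46 0.15 1.38 0.   1.6  0.53]
0.16 24.15 pos [0.4834 0.2761 0.1884] F [-0.4  0.  -0.4] T [ 0.01 -0.03  0.03] g -0.003 j [0.42 0.11 1.43 0.   1.6  0.49]
0.13 24.55 pos [0.481  0.2466 0.1874] F [1.  1.6 1.3] T [ 0.22 -0.14  0.  ] g -0.004 j [0.37 0.08 1.47 0.   1.59 0.44]
0.11 24.87 pos [0.4792 0.2262 0.1865] F [-0.3  2.   0.2] T [ 0.08 -0.05 -0.01] g 0.001 j [ 0.33  0.06  1.49 -0.    1.59  0.4 ]
0.095 25.14 pos [0.4784 0.2116 0.1875] F [-0.9  1.   3.6] T [ 0.05  0.09 -0.02] g -0.001 j [0.31 0.04 1.51 0.   1.59 0.38]
0.08 25.42 pos [0.477  0.1964 0.1862] F [ 0.1 -0.   0.2] T [-0.03 -0.03  0.07] g -0.001 j [ 0.28  0.03  1.52 -0.    1.59  0.35]
0.065 25.69 pos [0.4759 0.1814 0.1862] F [ 0.4 -0.1  0.1] T [-0.02 -0.03  0.02] g -0.003 j [ 0.25  0.01  1.54 -0.    1.59  0.32]
0.055 25.94 pos [0.4755 0.1714 0.1868] F [ 0.4 -0.3  0.4] T [ 0.04  0.01 -0.  ] g -0.003 j [ 0.23  0.    1.55 -0.    1.59  0.3 ]
0.045 26.19 pos [0.4748 0.1615 0.187 ] F [ 0.1  0.7 -0.2] T [-0.01  0.05  0.01] g 0.001 j [ 0.21 -0.01  1.56  0.    1.59  0.29]
```

View pics/g5s.png

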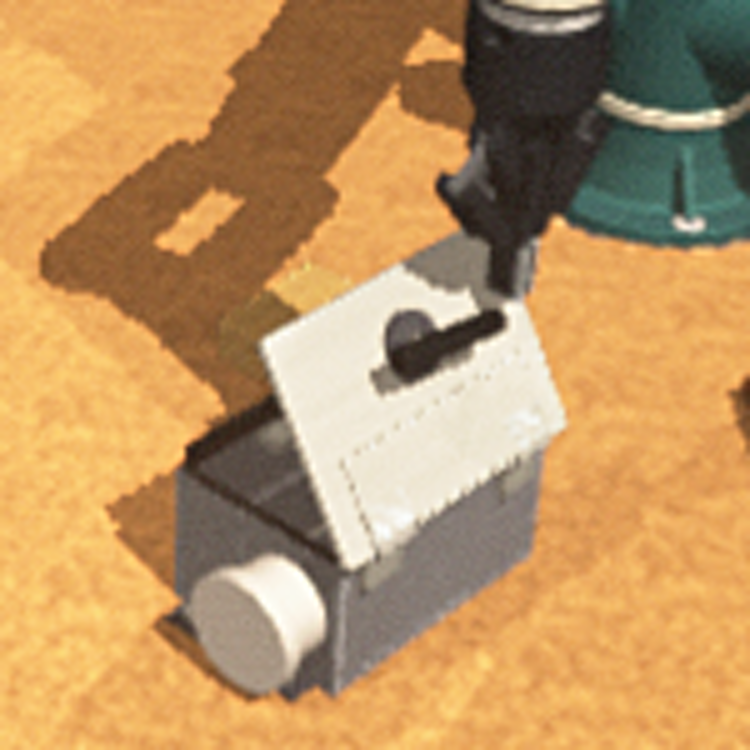

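```bash
python3 - <<'E'
from h import *
import pickle
manip.move_l(HW(-.066,.03,.25),feed=.3)
manip.move_l([.40,-.12,.28],feed=.3);manip.dwell(.3); st()
t=shot("top");s=shot("side");pickle.dump((s,t),open("p4.pkl","wb"));crop(t,"g6t",(230,160,330,270),7);crop(s,"g6s",(310,170,430,270),6)
for n,p in (("t",t),("s",s)):
  for k in ("handle_bar","lid_edge"):
    print(n,k,[(np.round(np.array(r["location"])*[640,400],1),round(r["confidence"],2)) for r in finder.tip_of(p,k)[:2]])
P=HW(0,-.024,.133+.007); print(P,proj(t,P),proj(s,P))
E
```

```text
27.98 pos [ 0.4002 -0.1192  0.2799] F [-0.2 -0.1 -0.4] T [0.03 0.06 0.01] g 0.001 j [-0.43 -0.22  1.56  0.    1.8  -0.36]
t handle_bar [(array([293.8, 219.1]), 0.53)]
t lid_edge [(array([314.5, 217.6]), 0.74)]
s handle_bar [(array([357.1, 192.1]), 0.73), (array([362.2, 234. ]), 0.5)]
s lid_edge [(array([344.7, 195.7]), 0.63)]
[0.53582137 0.08805878 0.14      ] [[295.64879052 218.2834451 ]] [[356.592903   192.02123271]]
```

View pics/g6t.png

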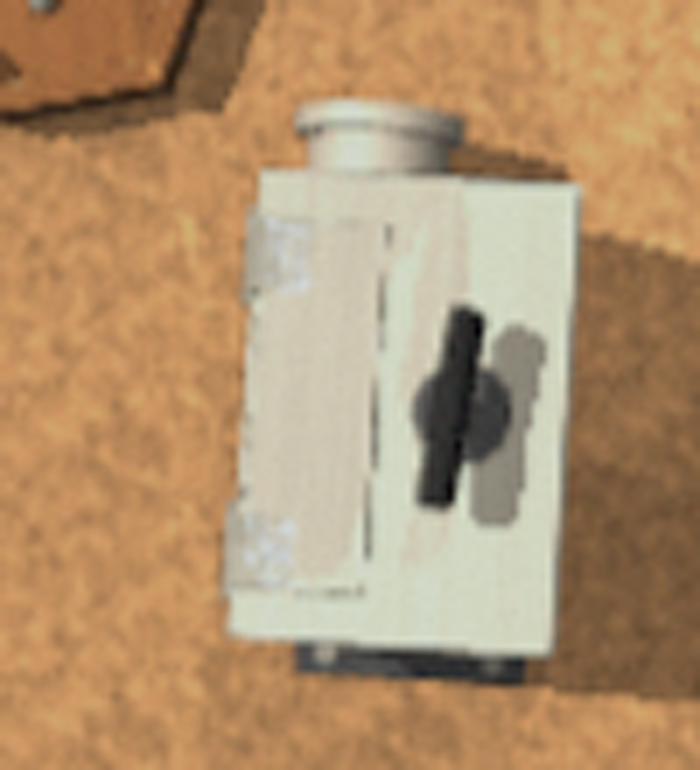

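View pics/g6s.png

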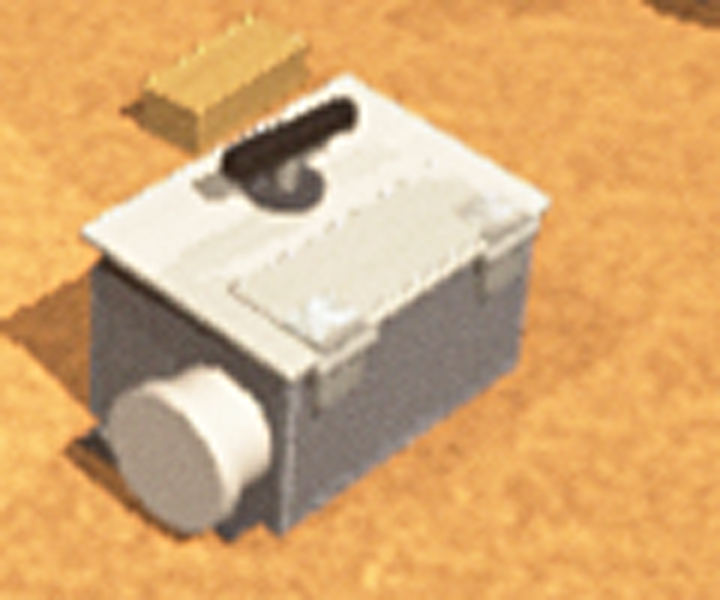

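```bash
python3 - <<'E'
exec(open('fit.py').read().split("# housing")[0])
s,t=pickle.load(open("p4.pkl","rb"))
a=unproj(t,px([[467,308],[434,506],[450.5,407]],7,(230,160)),.148);d=a[0]-a[1]
print(a.round(4),np.linalg.norm(d),np.arctan2(d[1],d[0]))
b=unproj(s,px([[238,157],[345,108]],6,(310,170)),.148);d=b[1]-b[0];print(b.round(4),b.mean(0),np.linalg.norm(d),np.arctan2(-d[1],-d[0]))
b=unproj(t,px([[260,172],[580,187],[553,656],[228,636]],7,(230,160)),[.106,.117,.117,.106]);print(b.round(4))
for yw in (0,np.pi):
  for dy in (0,-np.pi/2-.1): print(yw,dy,solver.solve_ik([.5355,.089,.12],Q(-.1+yw+dy)))
E
```

```text
[[0.5755 0.0855 0.148 ]
 [0.4985 0.099  0.148 ]
 [0.5369 0.0922 0.148 ]] 0.07815603442197197 -0.17358285212501218
[[0.5735 0.0909 0.148 ]
 [0.5079 0.1036 0.148 ]] [0.54072367 0.09725664 0.148     ] 0.0668517760876478 -0.19084540937236003
[[0.6361 0.1713 0.106 ]
 [0.6266 0.0416 0.117 ]
 [0.4396 0.0545 0.117 ]
 [0.4492 0.1847 0.106 ]]
0 0 [ 6.02391691e-02  1.19937134e-01  1.55801089e+00 -4.44089210e-16
  1.46364463e+00  1.73103550e+00]
0 -1.6707963267948966 None
3.141592653589793 0 [ 6.02391691e-02  1.19937134e-01  1.55801089e+00 -4.44089210e-16
  1.46364463e+00 -1.41055716e+00]
3.141592653589793 -1.6707963267948966 [ 6.02391691e-02  1.19937134e-01  1.55801089e+00 -4.44089210e-16
  1.46364463e+00  2.60239169e-01]
```

```bash
python3 - <<'E'
from h import *
import pickle
y=-.174+np.pi
p=np.array([.5365,.0918,0])
manip.grip(.6,40)
manip.move_pose(p+[0,0,.20],Q(y)); st()
manip.move_l(p+[0,0,.124],feed=.12); manip.dwell(.1); st()
manip.grip(0,40); manip.dwell(.1);st()
s=shot("side");crop(s,"g7s",(310,150,430,270),6)
E
```

```text
29.86 pos [0.5366 0.0912 0.2004] F [ 0.  -0.2 -0.3] T [-0.01 -0.04 -0.  ] g 0.604 j [ 0.06  0.08  1.44 -0.    1.62 -1.33]
 30.74 pos [0.5374 0.0917 0.1255] F [ 1.1  0.1 -0.8] T [-0.03 -0.01  0.  ] g 0.599 j [ 0.07  0.12  1.55 -0.    1.47 -1.33]
 31.26 pos [0.5372 0.0934 0.1235] F [ 3.9  4.2 -3.5] T [ 0.36 -0.44 -0.09] g 0.156 j [ 0.07  0.12  1.55  0.    1.47 -1.33]
```

View pics/g7s.png

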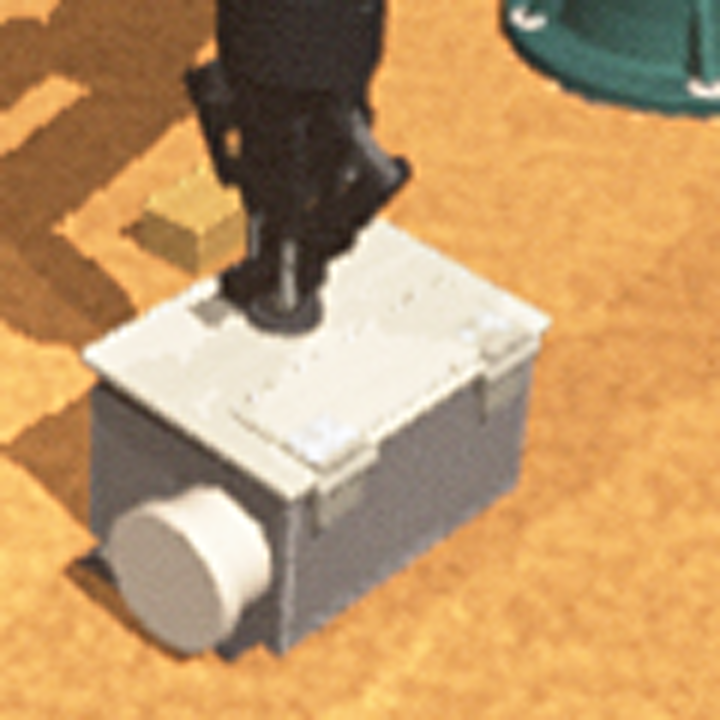

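```bash
python3 - <<'E'
from h import *
c=np.array([.5370,.0925,.124])
s0=st()
for i in range(1,10):
    d=.0015*i
    t=c+[0,-.42*d,-d]
    manip.move_l(t,feed=.03); manip.dwell(.05); s=st(i)
    if s["force"][2]>10.5 : break
E
```

```text
31.31 pos [0.5371 0.0934 0.1235] F [ 3.8  4.4 -3.9] T [ 0.39 -0.47 -0.06] g 0.161 j [ 0.07  0.12  1.55  0.    1.47 -1.33]
1 31.61 pos [0.5372 0.093  0.1226] F [ 1.6  5.9 -1.4] T [ 0.58 -0.14 -0.07] g 0.154 j [ 0.07  0.12  1.55  0.    1.47 -1.33]
2 31.91 pos [0.5372 0.0927 0.1217] F [-0.2  5.1  1.5] T [ 0.7   0.06 -0.1 ] g 0.159 j [ 0.07  0.12  1.55  0.    1.47 -1.33]
3 32.21 pos [0.5372 0.0924 0.121 ] F [-1.4  6.3  3.6] T [ 0.93  0.3  -0.14] g 0.15 j [ 0.06  0.12  1.55  0.    1.46 -1.33]
4 32.51 pos [0.5372 0.0919 0.1199] F [-0.5  6.   4.7] T [ 1.02  0.38 -0.08] g 0.156 j [ 0.06  0.12  1.55  0.    1.46 -1.33]
5 32.81 pos [0.5372 0.0914 0.1188] F [-3.1  6.6  6.9] T [ 1.12  0.52 -0.11] g 0.162 j [ 0.06  0.12  1.56  0.    1.46 -1.34]
6 33.11 pos [0.5372 0.0912 0.1181] F [-3.5  8.  10. ] T [ 1.34  0.73 -0.08] g 0.156 j [ 0.06  0.12  1.56  0.01  1.46 -1.34]
7 33.41 pos [0.5372 0.0909 0.1172] F [-5.1  7.7 11.8] T [ 1.51  0.91 -0.13] g 0.152 j [ 0.06  0.12  1.56  0.01  1.46 -1.34]
```

```bash
cat >turn.py <<'E'
from h import *
import sys,json
def run(c,y0,y1,zmin=.1120,tmax=.75,step=.1):
    y=y0
    while y>y1+1e-6:
        y=max(y-step,y1)
        manip.move_l(c,feed=.02,rotation=Q(y+np.pi)); s=st(round(y,3))
        R_=R.from_quat(s["tcp_rot"]).as_matrix(); print("   yaw",round(np.arctan2(-R_[1,2],-R_[0,2]),3))
        if abs(s["wrist_torque"][2])>tmax: print("BIND"); return y,c
        while s["force"][2]<11 and c[2]>zmin:
            c=c+[0,-.0003,-.0007]; manip.move_l(c,feed=.03); s=st("press")
    return y,c
E
python3 - <<'E'
from turn import *
c=np.array([.5372,.0925-.42*.0115,.124-.0115])
manip.move_l(c,feed=.03); st("press")
manip.grip(0,100); manip.dwell(.1); st("grip")
print(run(c,-.174,-.574))
E
```

```text
press 33.66 pos [0.5372 0.0907 0.1167] F [-5.7  7.7 13.3] T [ 1.63  1.11 -0.08] g 0.156 j [ 0.06  0.12  1.56  0.01  1.45 -1.34]
grip 33.98 pos [0.5372 0.0907 0.1169] F [-6.7  8.4 14.3] T [ 1.61  1.18 -0.07] g 0.141 j [ 0.06  0.12  1.56  0.01  1.45 -1.34]
-0.274 34.23 pos [0.5372 0.0906 0.1169] F [-6.6  7.4 14.9] T [ 1.58  1.19 -0.08] g 0.134 j [ 0.06  0.12  1.56  0.01  1.46 -1.24]
   yaw -0.273
-0.374 34.48 pos [0.5372 0.0904 0.1169] F [-6.4  7.2 13.5] T [ 1.54  1.18 -0.15] g 0.145 j [ 0.06  0.12  1.56  0.01  1.46 -1.14]
   yaw -0.373
-0.474 34.73 pos [0.5371 0.0903 0.1169] F [-6.9  7.1 14.8] T [ 1.46  1.17 -0.02] g 0.139 j [ 0.06  0.12  1.56  0.01  1.46 -1.04]
   yaw -0.473
-0.574 34.98 pos [0.5371 0.0902 0.1169] F [-7.3  7.7 15.1] T [ 1.43  1.25 -0.09] g 0.14 j [ 0.06  0.12  1.56  0.01  1.46 -0.94]
   yaw -0.573
(-0.574, array([0.5372 , 0.08767, 0.1125 ]))
```

```bash
python3 - <<'E'
from turn import *
c=np.array([.5372,.08767,.1125])
print(run(c,-.574,-1.65,step=.12))
s=shot("side");crop(s,"g8s",(310,150,430,270),6)
E
```

```text
-0.694 35.24 pos [0.537  0.0901 0.1169] F [-8.   6.4 15. ] T [ 1.39  1.2  -0.07] g 0.144 j [ 0.06  0.12  1.56  0.01  1.46 -0.82]
   yaw -0.693
-0.814 35.51 pos [0.5369 0.0899 0.1169] F [-7.8  5.7 15.7] T [ 1.32  1.21 -0.11] g 0.142 j [ 0.06  0.12  1.56  0.    1.46 -0.7 ]
   yaw -0.813
-0.934 35.77 pos [0.5368 0.0898 0.1169] F [-9.3  5.6 16.1] T [ 1.28  1.25 -0.05] g 0.143 j [ 0.06  0.12  1.56  0.    1.46 -0.58]
   yaw -0.934
-1.054 36.04 pos [0.5367 0.0897 0.1169] F [-9.3  4.9 15.2] T [ 1.2   1.25 -0.06] g 0.143 j [ 0.06  0.12  1.56  0.    1.46 -0.46]
   yaw -1.053
-1.174 36.31 pos [0.5365 0.0896 0.1168] F [-9.3  5.8 15.8] T [ 1.14  1.33 -0.1 ] g 0.139 j [ 0.06  0.12  1.56  0.    1.46 -0.34]
   yaw -1.174
-1.294 36.58 pos [0.5364 0.0895 0.1168] F [-9.6  4.6 14.8] T [ 1.09  1.27 -0.08] g 0.14 j [ 0.06  0.12  1.56  0.    1.46 -0.22]
   yaw -1.294
-1.414 36.84 pos [0.5362 0.0895 0.1167] F [-9.8  4.8 15.7] T [ 1.13  1.36 -0.13] g 0.146 j [ 0.06  0.12  1.56  0.    1.46 -0.1 ]
   yaw -1.414
-1.534 37.11 pos [0.5361 0.0894 0.1166] F [-10.4   5.2  15.3] T [ 1.05  1.4  -0.01] g 0.136 j [0.06 0.12 1.56 0.   1.46 0.02]
   yaw -1.534
-1.65 37.38 pos [0.5359 0.0894 0.1166] F [-10.6   5.   14.9] T [0.94 1.4  0.13] g 0.144 j [0.06 0.12 1.56 0.   1.46 0.14]
   yaw -1.649
(-1.65, array([0.5372 , 0.08767, 0.1125 ]))
```

View pics/g8s.png

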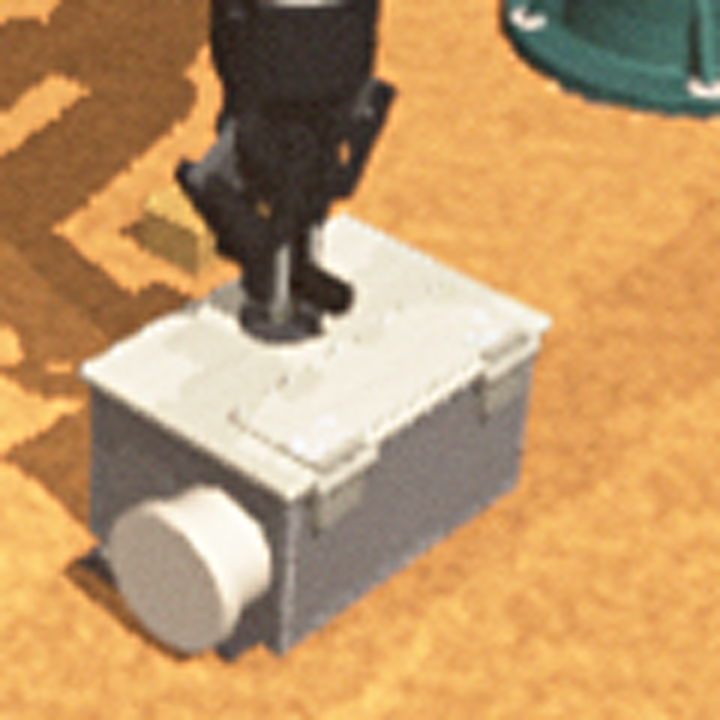

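```bash
python3 - <<'E'
from h import *
import pickle
c=np.array([.5372,.08767,.1125])
manip.move_l(c,feed=.02,rotation=Q(-1.69+np.pi)); st("extra")
manip.move_l([.5366,.0885,.1165],feed=.03); manip.dwell(.1); st("relax")
manip.grip(.6,40); manip.dwell(.2); st("open")
manip.move_l([.5366,.0885,.22],feed=.15)
manip.move_l([.40,-.14,.28],feed=.3); manip.dwell(.5); st()
t=shot("top");s=shot("side");pickle.dump((s,t),open("p5.pkl","wb"));crop(t,"g9t",(230,160,330,270),7);crop(s,"g9s",(310,170,430,270),6)
E
```

```text
extra 37.67 pos [0.5358 0.0893 0.1164] F [-10.6   4.   15.2] T [0.9  1.41 1.37] g 0.142 j [0.06 0.12 1.56 0.   1.46 0.17]
relax 38.07 pos [0.5358 0.0897 0.1176] F [-5.   4.9  4.6] T [0.7  0.51 1.45] g 0.142 j [0.06 0.12 1.56 0.   1.46 0.18]
open 38.73 pos [0.5366 0.0884 0.1164] F [ 0.9 -0.8  0.9] T [ 0.05 -0.05  0.  ] g 0.598 j [ 0.06  0.12  1.56 -0.    1.46  0.18]
 41.12 pos [ 0.4001 -0.1397  0.28  ] F [ 0.  -0.7 -0.4] T [ 0.04 -0.05 -0.01] g 0.602 j [-0.47 -0.2   1.55  0.    1.79 -0.35]
```

View pics/g9t.png

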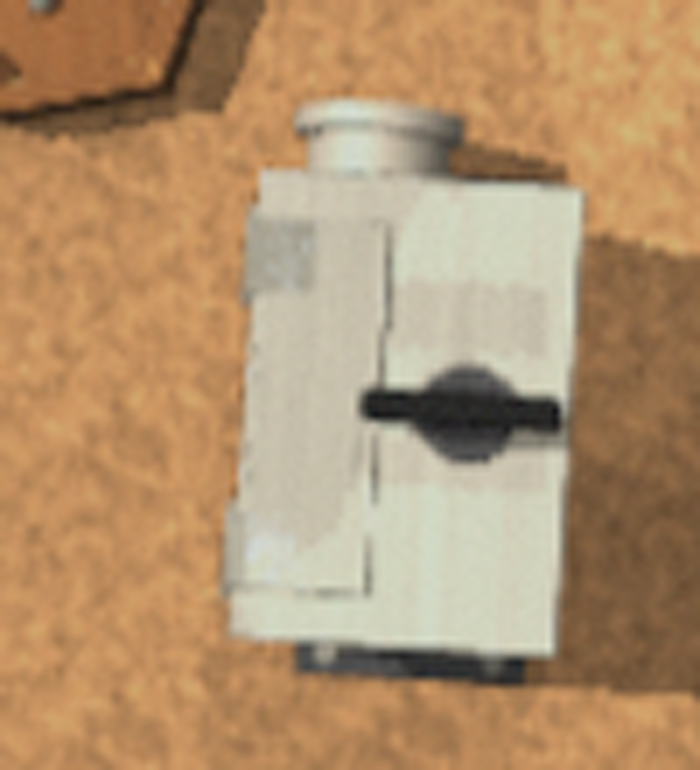

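View pics/g9s.png

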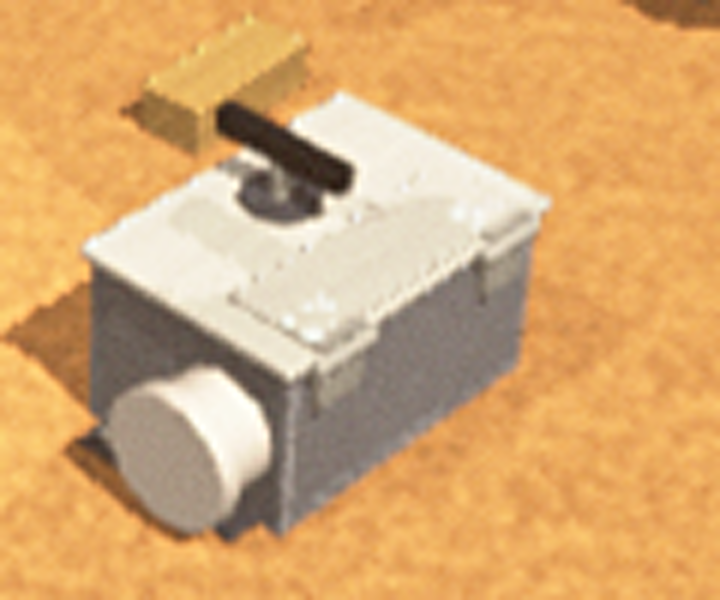

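```bash
python3 - <<'E'
from h import *
import pickle
s0,t0=pickle.load(open("p0.pkl","rb"));s,t=pickle.load(open("p5.pkl","rb"))
d=(np.abs(t["color"].astype(int)-t0["color"]).max(2)>60).astype(np.uint8)
n,l,stt,_=cv2.connectedComponentsWithStats(cv2.morphologyEx(d,cv2.MORPH_OPEN,np.ones((3,3))))
print(stt[1:][stt[1:,4]>20])
manip.close_job()
E
```

```text
[[ 230  180   83   74 4830]
 [ 416  212   27   21  338]
 [ 340  241  151  159 7596]
 [ 466  268    6    6   27]
 [ 479  282    6    7   29]
 [ 488  285    5    8   28]
 [ 474  284   73   47 1395]
 [ 519  294   11   10   69]
 [ 521  324    8    6   32]
 [ 463  326   65   51 1546]
 [ 288  335   54   44 1565]
 [ 472  337  111   63 3851]
 [ 605  347   35   21  487]
 [ 400  351   62   47 1827]
 [ 252  364   37   36  962]
 [ 592  369   10   10   87]
 [ 341  377   14   11   89]
 [ 607  380   10   20  112]]
the job is handed in; nothing more can be done
```

The cassette is in the well and the lid is closed and latched. I handed the job in at about 41 s of the 72 s allowed; no verdict was reported.

- **Cassette:** I drew it out from under the shelf by its protruding end and re-gripped it by the finger rib. I lowered it into the well in small steps with no side contact. It touched the floor at a TCP height of 56 mm, the height I had predicted. The side picture showed it fully down before I pushed the lid over.
- **Lid and latch:** I pressed the lid to about 13–16 N, slightly over the advised 14 N at times. While pressing I turned the T-handle clockwise in small steps. The torque about the tool axis stayed under about 0.2 N m until the handle reached its stop at the locked angle. There it rose to about 1.4 N m during a final 0.04 rad nudge, which is close to the caution figure, though I read that as the end stop and not the keeper.
- **Last pictures:** After letting go, the bar stayed along housing y and the lid lay flat on the housing. I did not measure the lid angle in numbers.
- **Bystanders:** The start and end top pictures differ at the housing, where the cassette was, and in the regions the arm and its shadow cover or uncover. One of those regions covers part of the oak bar. The side pictures show the oak bar in place, and I felt no contact with any bystander.
- **Disagreement:** The two cameras differed by up to about 1 cm on the housing's x position. After re-measuring I used a value close to the top camera's, and the contact-free descent agreed with it.

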